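# Seat the slicing disc on the vegetable cutter's splined spindle and hold it down

### The job

Pick up the slicing disc by the upright grip on its hub and put it on the vegetable cutter: turn it until the cross-shaped splines mesh with the spindle, slide it fully home and press the sprung collar down flush. Finish while still gripping the disc and keeping it pressed home (it springs up if you let go), and leave the bowl, the pan and the bottle where they are.

Things in the scene. Friction and masses are not known exactly. Their poses are not given: they have to be found in the camera images.
- disc_grip (a point): Centre of the grip of the loose slicing disc (0.26-0.48 kg; steel, 150 mm across, 9 mm high, lying right side up; black plastic hub 48 mm across in its middle, flat-sided upright grip on the hub). On the disc's axis, 75 mm above its underside. z up the axis, x along the grip. Grip 46 mm long (x), 16 mm thick (y), from 50 to 100 mm above the underside: take it across its thickness, from above.
- hub_hole (a point): Mouth of the hole in the hub's underside, on the disc's axis, level with the underside of its rim; axes as disc_grip. The hole is 44 mm deep and cross-shaped: two slots along x and y, each 30 mm long and 11 mm wide, so the disc fits the spindle in four positions a quarter turn apart.
- spindle_top (a point): Tip of the cutter's upright steel spindle, on its axis, 170 mm above the counter; z up. The top 16 mm are a round pilot pin, 14.2 mm thick, its last 9 mm a cone that narrows to 4 mm; below are the splines, 24 mm high: a cross of two bars along this point's x and y, each 26 mm long and 8 mm wide. Stiff to turn (0.3 N m): it keeps its angle. Disc fully home: disc_grip is 35 mm above this point.
- boss_top (a point): Top centre of the fixed boss, 34 mm across, at the spindle's foot, 40 mm below its tip: the hub's underside rests on it when fully home. It stands 10 mm above the deck of the vegetable cutter, a fixed aluminium motor base 220 x 220 mm, 120 mm high, with a shallow round steel bowl wall on top, 194 mm across inside, 20 mm high.
- collar (a joint): Sprung grey plastic collar round the boss, 52 mm across, pushed down by the hub. Value in m: 0 when up (its top 8 mm above the boss; the disc alone is too light to press it), 0.008 when flush with the boss. It takes about 6.5 N to start and 13 N to hold down, the disc's weight included.
- bowl_mid (a point): Bystander: white ceramic bowl, 130 mm across and 55 mm high; the point is its centre, half-way up.
- pan_mid (a point): Bystander: open steel food pan, 162 x 106 mm and 65 mm high; the point is its centre, half-way up.
- flask_mid (a point): Bystander: white plastic bottle, 56 mm across and 170 mm high; the point is its centre, half-way up.
Mind the look-alikes: they are no part of the job. What is shaped like the part that bears disc_grip but purple or turquoise is not meant.

How it is judged:
On the way:
1. the disc is lifted off the counter, held by the fingers (height (world z) of disc_grip above 0.12 m and contact force between the fingers and disc above 2 N and horizontal distance between disc_grip and spindle_top above 0.08 m), for 0.1 s.
At the end, for the whole second after the job is handed in: The fingers still grip the disc; it is upright (within 4.5 degrees) on the spindle's axis (5 mm), its splines in line with the spindle's (0.2 rad), its hub within 2.5 mm of fully home and the sprung collar pressed down by more than 5.5 mm of its 8 mm, for the whole last second (z of disc_grip in the frame of spindle_top between 0.03 and 0.0375 m and horizontal distance between disc_grip and spindle_top below 0.005 m and angle between disc_grip's own z axis and vertical below 0.08 rad and (angle between the x axis of disc_grip and the x axis of spindle_top, either way round below 0.2 rad or angle between the x axis of disc_grip and the y axis of spindle_top, either way round below 0.2 rad) and value of joint collar above 0.0055 m and contact force between the fingers and disc above 2 N); the arm keeps its last pose, push and grip.
It fails at once if a bystander (bowl, pan or bottle) is moved more than 30 mm (distance of any of bowl_mid, pan_mid, flask_mid from where it was at the start of the episode above 0.03 m).
It also fails if it takes over 48 s, if anything falls off the work surface, if the arm or the gripper's body presses on something with over 40 N, if the wrist force passes 120 N, or if a joint passes its speed limit or range.

### The arm

A 7-joint arm with a two-finger parallel gripper is mounted at the origin on the work surface. World frame = base frame: x ahead of the robot, y to its left, z up, the work surface at z = 0. Lengths are in m, angles in rad, forces in N, time in s.
With the tool pointing down it reaches from about 0.4 to 0.875 m from the base axis. Payload 19.3 kg.
Tool frame: the origin (TCP) lies at the very end of the fingers, on their centre line; the grasp point (between the pads) lies 19 mm behind it; z points along the fingers, y is the line along which they close (so a half turn about z gives the same grasp; the last joint's range is limited). The gripper opens to 85 mm and grips with 20 to 120 N. Pads are 22 mm wide; open, the fingers measure 114 mm over their backs; the gripper's body (76 mm by 85 mm) begins 54 mm behind the grasp point. The pads swing forward as they close: fully open they stand 13 mm farther back than shut.
Start: joints at [1.243, 0.521, -0.036, 1.599, 0.021, 1.021, -0.113], TCP at [0.159, -0.604, 0.231] pointing down, gripper open.
Joint ranges: [-2.91, 2.91], [-0.3, 2.13], [-1.5, 1.42], [0.17, 2.43], [-1.26, 4.41], [0.16, 1.93], [-2.52, 2.52]. Speed limits (rad/s): [1.89, 1.89, 2.39, 2.39, 3.01, 3.01, 3.01].

### API

Orientations are given as [roll, pitch, yaw] about the fixed x, y, z axes, in that order (R = Rz(yaw) Ry(pitch) Rx(roll)).
In Python, from workcell import bot gives the robot as it stands.
- The arm moves only by the tool servo_tool, never from a script. Its argument "plan" is a list of rows, each a list of 7 numbers: the finger opening in cm, from 0 to 8.54, then the shift along the tool's x, y, z in cm, then the turn, a rotation vector about the tool's x, y, z in degrees. In form: [[fingers, x, y, z, wx, wy, wz], ...]. A call has 1 to 10 rows; each row is the pose to reach, as a shift and turn from the pose commanded when the call began, along the tool's axes at that moment; what a row does not reach only later rows make up. A row lasts 1/10 s, in which the tool goes at most 50 mm and 8.59 degrees, less where a joint would pass 70% of its speed; a pose out of reach is approached as far as the arm can. A call with a gripper value outside its range is refused whole. The fingers move at their own pace and stop on an object; "force" is the grip in N (left out, the last holds). Time passes only in rows, so rows that repeat a pose let the fingers close. It gives the time, the measured TCP pose, the force, the opening and the grip force at its end, in the units of the state.
- bot.observe(): the state, without advancing time (a new reading comes with each control period).
- bot.grab_frame(name): name is "scene" or "top" or "wrist"; returns a dict with "frame" (420x560x3 uint8, blue, green, red), "mtx" (3x3 intrinsics, pixels), "k1" (the pictures are not rectified: a ray, as slopes to the right and down, at radius r is drawn at 1 + k1 r^2 times it, then the intrinsics apply), "R" (3x3) and "t" (3): a world point X has camera coordinates R X + t; the wrist camera has in their place "T_tool_cam" (4x4, takes a point from camera to tool coordinates, whose origin is the TCP and whose axes are the flange's). Camera axes: x right, y down, z forward; pixel columns grow to the right and rows downward; lengths in m; the calibration is good to about 2 mm. A picture is of the moment at which its call begins: read the wrist's pose just before it. There is no depth.
- bot.job_done(): hands the job in; it is judged then, once.
The state is a dict: "clock": time; "qpos": joint angles; "qd": joint speeds; "joint_efforts": joint torques, N m; "position": TCP position; "tool_rot": TCP orientation; "force": force on the tool from outside, world axes, zero at the start; "moment": the same for the moment, N m; "grip_width": finger opening in m; "finger_force": force on a finger pad.
Only numpy, scipy, OpenCV 4.12 (cv2) and the standard library are available. Lean on these libraries where they do the work, as an engineer would, in place of code of your own. Each camera call takes 0.05 s, during which the arm holds its last target. There are 200 camera calls.

## Working session

There is one attempt and no reset: what is moved stays moved. The work goes in short steps, Python scripts to look and compute and a tool call to move; the robot and the scene stay as the last step left them, time stands still between calls to the robot, and variables do not carry over. Pictures are saved under pics/ and viewed, at most 10 in all, crops included, and the job is handed in when it is done.

Besides the shell and the picture viewer there is one more tool, called after "Request:" as name(argument=value, ...), one argument or row to a line, values as JSON. servo_tool: Moves the arm, as the interface text tells. Its arguments: {"type":"object","properties":{"plan":{"type":"array","items":{"type":"array","items":{"type":"number"}}},"force":{"type":"number"}},"required":["plan"]}

```bash
mkdir -p pics
cat > h.py <<'E'
import numpy as np, cv2
from workcell import bot
from scipy.spatial.transform import Rotation as Ro
def cam(n):
    s=bot.observe(); f=bot.grab_frame(n); 
    if 'T_tool_cam' in f:
        T=np.eye(4); T[:3,:3]=Ro.from_euler('xyz',s['tool_rot']).as_matrix(); T[:3,3]=s['position']
        M=np.linalg.inv(T@np.array(f['T_tool_cam'])); f['R']=M[:3,:3]; f['t']=M[:3,3]
    f['R']=np.array(f['R']);f['t']=np.array(f['t']);f['mtx']=np.array(f['mtx'])
    return f
def ray(f,p):
    d=np.linalg.solve(f['mtx'],[p[0],p[1],1])[:2]; u=d.copy()
    for _ in range(30): u=d/(1+f['k1']*(u@u))
    v=f['R'].T@np.array([u[0],u[1],1]); return -f['R'].T@f['t'], v/np.linalg.norm(v)
def onz(f,p,z):
    c,v=ray(f,p); return c+v*(z-c[2])/v[2]
def proj(f,X):
    c=f['R']@np.array(X)+f['t']; u=c[:2]/c[2]; u=u*(1+f['k1']*(u@u)); return (f['mtx']@[u[0],u[1],1])[:2]
def cross(rs):
    A=0;b=0
    for c,v in rs: P=np.eye(3)-np.outer(v,v); A=A+P; b=b+P@c
    return np.linalg.solve(A,b)
E
python3 - <<'E'
from h import *
print(bot.observe())
for n in ["scene","top","wrist"]:
    f=cam(n); cv2.imwrite(f'pics/{n}0.png',f['frame']); np.save(f'{n}0.npy',f,allow_pickle=True); print(n,-f['R'].T@f['t'],f['R'][2],f['mtx'][0,0],f['k1'])
E
```

```text
{'clock': 0.0, 'qpos': array([ 1.24283487,  0.52200064, -0.03633804,  1.59997857,  0.02119017,
        1.02106721, -0.11278843]), 'qd': array([-8.87021593e-05,  1.15018704e-03, -1.22955189e-03, -5.22160559e-05,
        4.84757702e-04, -4.55103810e-04,  1.85420556e-03]), 'joint_efforts': array([ 3.03495392e-05, -9.27098823e+01,  1.97974496e+00, -3.69922936e+01,
        1.77159469e-02,  8.20741203e-03,  5.48107198e-05]), 'position': array([ 0.15921817, -0.60405542,  0.23074447]), 'tool_rot': array([-3.14052512e+00,  6.07622706e-05,  2.57766635e-01]), 'force': array([0.18105377, 0.66643158, 0.30415151]), 'moment': array([-0.01702402, -0.03689429,  0.01358283]), 'finger_force': 0.0, 'grip_width': 0.08570503455752615}
scene [1.4759918  0.39513379 1.21781129] [-0.60936529 -0.27221782 -0.74469551] 408.9804454124011 -0.04899338571333835
top [0.23199737 0.00432868 1.65279982] [ 0.20982764 -0.01639885 -0.97760086] 485.6204368580813 -0.09971944039357492
wrist [ 0.23844453 -0.58280733  0.37306327] [-0.30867777 -0.08018392 -0.94778087] 321.8228935029363 -0.0767033362929237
```

View pics/scene0.png

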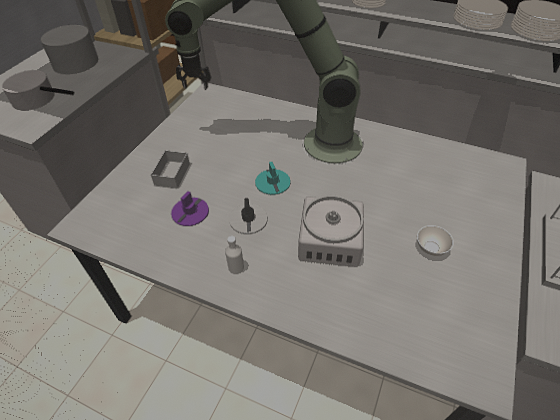

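View pics/top0.png

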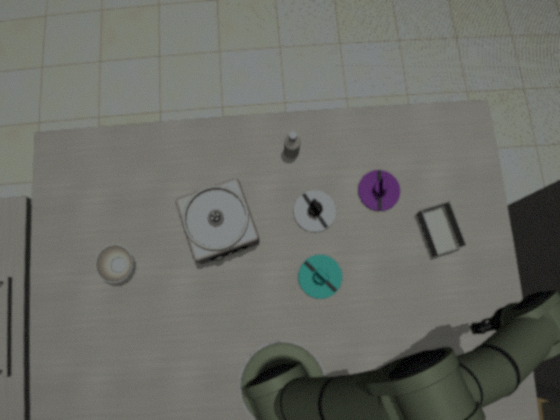

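The scene view shows the steel disc with the black grip at (248,215), the cutter at (333,218), the bottle at (234,255), the pan at (171,169) and the bowl at (434,240). In the top view the disc is at (315,210), the spindle at (216,217) and the bottle at (292,145).

Run:
```python
from h import *
fs=np.load('scene0.npy',allow_pickle=True).item(); ft=np.load('top0.npy',allow_pickle=True).item()
def crop(f,x,y,w,h,s): return cv2.resize(f['frame'][y:y+h,x:x+w],None,fx=s,fy=s,interpolation=cv2.INTER_CUBIC)
a=np.hstack([crop(ft,285,180,60,60,6.5),crop(ft,186,187,60,60,6.5)]);a=cv2.resize(a,(780,300))
b=np.hstack([crop(fs,220,190,56,44,390/56),crop(fs,305,195,56,44,390/56)]);b=cv2.resize(b,(780,300))
cv2.imwrite('pics/m.png',np.vstack([a,b]))
print('disc',onz(ft,(315,210.5),.009),'bott',onz(ft,(292,150),0.1),'spindle',onz(ft,(216,217),.17),'tri',cross([ray(ft,(216,217)),ray(fs,(333,214))]))
```

```text
disc [ 0.57260891 -0.1564021   0.009     ] bott [ 0.76700236 -0.08978182  0.1       ] spindle [0.54208947 0.16898257 0.17      ] tri [0.54576399 0.17325508 0.14971238]
```

View pics/m.png

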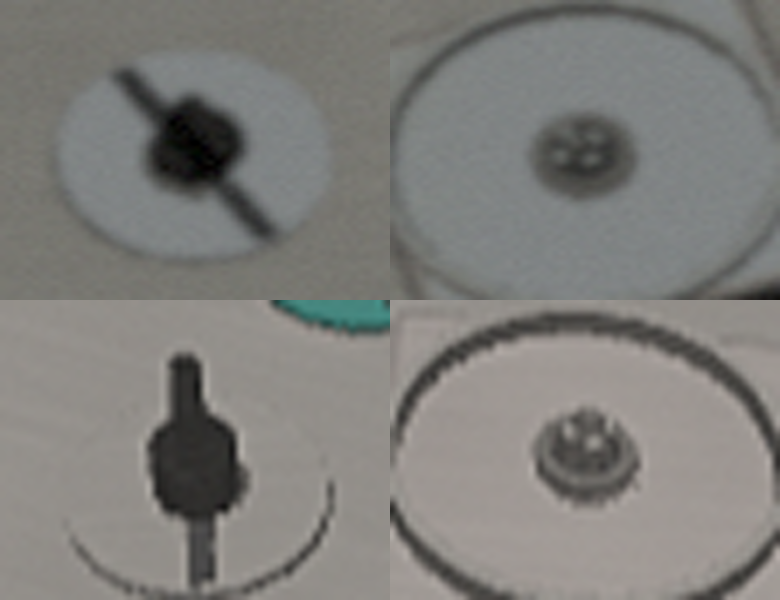

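The crops show the disc's hub, its crossing blade slot and the spindle. They are too coarse for angles, so I'll move the wrist camera over the disc.

Request:
servo_tool(
  plan=[
    [8.5,51.5,-32.8,-2,0,0,0],
    [8.5,51.5,-32.8,-2,0,0,0],
    [8.5,51.5,-32.8,-2,0,0,0],
    [8.5,51.5,-32.8,-2,0,0,0],
    [8.5,51.5,-32.8,-2,0,0,0],
    [8.5,51.5,-32.8,-2,0,0,0],
    [8.5,51.5,-32.8,-2,0,0,0],
    [8.5,51.5,-32.8,-2,0,0,0],
    [8.5,51.5,-32.8,-2,0,0,0],
    [8.5,51.5,-32.8,-2,0,0,0],
  ],
)

```text
clock: 1.15
position: [0.4995, -0.2356, 0.2478]
tool_rot: [3.141, 0.0, 0.258]
force: [1.4, -1.8, -0.3]
grip_width: 0.0849
finger_force: 0.0
```

Request:
servo_tool(
  plan=[
    [8.5,9.1,-5.8,0,0,0,0],
    [8.5,9.1,-5.8,0,0,0,0],
    [8.5,9.1,-5.8,0,0,0,0],
    [8.5,9.1,-5.8,0,0,0,0],
    [8.5,9.1,-5.8,0,0,0,0],
  ],
)

```text
clock: 1.65
position: [0.5709, -0.1591, 0.2474]
tool_rot: [3.141, 0.001, 0.257]
force: [-0.1, -0.5, -0.0]
grip_width: 0.0853
finger_force: 0.0
```

Run:
```python
from h import *
f=cam('wrist'); cv2.imwrite('pics/w1.png',f['frame']); np.save('w1.npy',f,allow_pickle=True)
print(bot.observe()['position'])
```

```text
[ 0.57076047 -0.15956185  0.24759819]
```

View pics/w1.png

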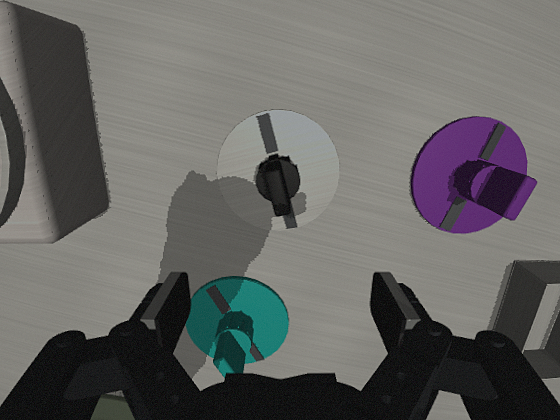

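The wrist view shows the disc (rim centre near (278,169)). Its slot runs from (264,115) to (292,227), and the grip's top face is around (278,190). Next: a magnified crop and the slot and hub numbers.

Run:
```python
from h import *
f=np.load('w1.npy',allow_pickle=True).item(); im=f['frame']
for p in [(278,169),(218,168),(340,172),(280,108),(264,115),(292,227)]: print(p,onz(f,p,.009)[:2])
c=onz(f,(279,169.5),.009)
c2=im[100:240,205:350].copy()
c2=cv2.convertScaleAbs(cv2.resize(c2,None,fx=4,fy=4,interpolation=cv2.INTER_CUBIC),alpha=2.2,beta=0)
# predicted circle of rim and axis points
for a in np.linspace(0,6.283,60):
    q=(proj(f,c+[.075*np.cos(a),.075*np.sin(a),0])-[205,100]+.5)*4; cv2.circle(c2,tuple(int(v) for v in q),1,(0,0,255),-1)
for z in (.05,.1):
    q=(proj(f,[c[0],c[1],z])-[205,100]+.5)*4; cv2.circle(c2,tuple(int(v) for v in q),3,(0,255,0),-1)
cv2.imwrite('pics/w1c.png',c2)
```

```text
(278, 169) [ 0.57627626 -0.15469354]
(218, 168) [ 0.55927168 -0.08473114]
(340, 172) [ 0.59186318 -0.22776887]
(280, 108) [ 0.6449022  -0.13910953]
(264, 115) [ 0.63279959 -0.12340373]
(292, 227) [ 0.50865846 -0.19072972]
```

View pics/w1c.png

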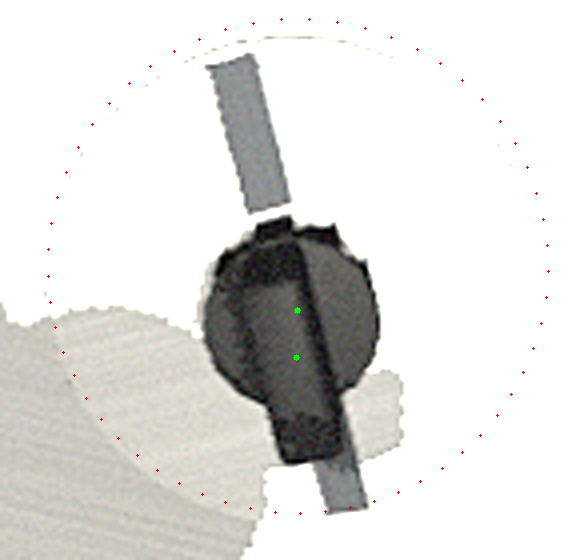

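The crop shows the grip's top face running from about (270,245) to (312,462) in crop pixels. That is close to the rim-predicted axis and parallel to the slot, which runs from (232,62) to (348,510).

Run:
```python
from h import *
f=np.load('w1.npy',allow_pickle=True).item()
P=lambda x,y,z: onz(f,(205+x/4-.5,100+y/4-.5),z)[:2]
def seg(a,b,z):
    A=P(*a,z);B=P(*b,z);d=A-B;print(A,B,'mid',(A+B)/2,'len',np.hypot(*d),'ang',np.degrees(np.arctan2(d[1],d[0])))
seg((270,245),(312,462),.1); seg((232,62),(348,510),.009); seg((211,68),(250,212),.009);seg((256,56),(290,203),.009)
seg((298,240),(340,430),.1)
print(P(297,276,.009), bot.observe()['position'],bot.observe()['tool_rot'])
```

```text
[ 0.59989495 -0.14347891] [ 0.55205327 -0.16601653] mid [ 0.57597411 -0.15474772] len 0.052884492142484016 ang 25.224535294601562
[ 0.63236743 -0.12174571] [ 0.50849694 -0.19011525] mid [ 0.57043218 -0.15593048] len 0.14148601872188868 ang 28.896226045911366
[ 0.62923692 -0.11633342] [ 0.59207938 -0.13715605] mid [ 0.61065815 -0.12674474] len 0.0425941916090153 ang 29.265738912028894
[ 0.6357101  -0.12796879] [ 0.59763548 -0.1478979 ] mid [ 0.61667279 -0.13793335] len 0.042974946296887855 ang 27.628580644042255
[ 0.6026031  -0.14931244] [ 0.56149603 -0.17036042] mid [ 0.58204956 -0.15983643] len 0.046182337583702826 ang 27.113722527138812
[ 0.5770917  -0.15540838] [ 0.57076047 -0.15956185  0.24759819] [3.14115972e+00 7.37386135e-04 2.55892659e-01]
```

Request:
servo_tool(
  plan=[
    [8.5,0.2,-0.3,0,0,0,-7],
    [8.5,0.2,-0.3,3,0,0,-13],
    [8.5,0.2,-0.3,7,0,0,-13],
    [8.5,0.2,-0.3,11,0,0,-13],
    [8.5,0.2,-0.3,14,0,0,-13],
    [8.5,0.2,-0.3,17,0,0,-13],
    [8.5,0.2,-0.3,18.8,0,0,-13],
    [8.5,0.2,-0.3,18.8,0,0,-13],
    [8.5,0.2,-0.3,18.8,0,0,-13],
  ],
)

```text
clock: 2.6
position: [0.5726, -0.1557, 0.0603]
tool_rot: [3.141, 0.0, 0.483]
force: [0.8, -0.2, 0.9]
grip_width: 0.0853
finger_force: 0.0
```

Request:
servo_tool(
  plan=[
    [1,0,0,0,0,0,0],
    [1,0,0,0,0,0,0],
    [1,0,0,0,0,0,0],
    [1,0,0,0,0,0,0],
    [1,0,0,0,0,0,0],
    [1,0,0,0,0,0,0],
    [1,0,0,0,0,0,0],
    [1,0,0,0,0,0,0],
  ],
  force=50,
)

```text
clock: 3.4
position: [0.573, -0.1547, 0.06]
tool_rot: [3.141, -0.0, 0.485]
force: [-1.6, -0.8, 5.3]
grip_width: 0.0155
finger_force: 51.6
```

Request:
servo_tool(
  plan=[
    [1,0,0,-2,0,0,0],
    [1,0,0,-4,0,0,0],
    [1,0,0,-8,0,0,0],
    [1,0,0,-12,0,0,0],
    [1,0,0,-16,0,0,0],
    [1,0,0,-20,0,0,0],
    [1,0,0,-24,0,0,0],
    [1,0,0,-28,0,0,0],
    [1,0,0,-28,0,0,0],
    [1,0,0,-28,0,0,0],
  ],
)

```text
clock: 4.4
position: [0.5727, -0.1546, 0.3395]
tool_rot: [3.141, -0.0, 0.485]
force: [-0.3, 0.3, -4.4]
grip_width: 0.0156
finger_force: 50.5
```

Request:
servo_tool(
  plan=[
    [1,0.2,-3,0,0,0,0],
    [1,0.4,-7,0,0,0,0],
    [1,0.6,-11,0,0,0,0],
    [1,0.8,-15,0,0,0,0],
    [1,1,-19,0,0,0,0],
    [1,1.2,-23,0,0,0,0],
    [1,1.5,-27,0,0,0,0],
    [1,1.7,-30,0,0,0,0],
    [1,1.7,-30,0,0,0,0],
    [1,1.7,-30,0,0,0,0],
  ],
)

```text
clock: 5.4
position: [0.4474, 0.1187, 0.3384]
tool_rot: [-3.141, 0.002, 0.486]
force: [0.4, -0.4, -4.0]
grip_width: 0.0155
finger_force: 50.6
```

Run:
```python
from h import *
f=cam('wrist'); cv2.imwrite('pics/w2.png',f['frame']); np.save('w2.npy',f,allow_pickle=True)
o=bot.observe();print(o['position'],o['tool_rot'],o['force'],o['moment'],o['grip_width'],o['finger_force'])
```

```text
[0.44782878 0.11810196 0.33851455] [-3.14131169e+00  2.01336646e-03  4.84518170e-01] [-0.17873435 -0.55653406 -4.56878855] [-0.04024171 -0.04856485  0.03246798] 0.015559721761856847 50.63779056072235
```

View pics/w2.png

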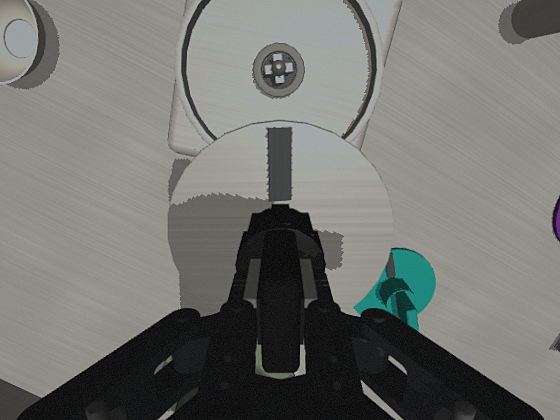

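The wrist view shows the held disc aligned with the tool, its slot vertical at column 279. The spindle's cross is at (278,68), nearly aligned with the image axes. I'll magnify it.

Run:
```python
from h import *
f=np.load('w2.npy',allow_pickle=True).item(); im=f['frame']
c=cv2.resize(im[38:98,248:308],None,fx=9,fy=9,interpolation=cv2.INTER_CUBIC)
cv2.imwrite('pics/w2c.png',cv2.convertScaleAbs(c,alpha=1.5))
print(onz(f,(278,68),.17),onz(f,(278,68),.155))
# disc rim (top z = TCP-.051)
z=f_z=.3385-.06+.009
for p in [(168,218),(392,218),(279,121.5),(268,128),(267,198),(291,128),(291,200)]: 
    X=onz(f,p,z)
    T=Ro.from_euler('xyz',[3.1416,0,.4845]).as_matrix(); print(p,(T.T@(X-[.4478,.1181,.3385])).round(4))
```

```text
[0.54571136 0.17344436 0.17      ] [0.54694692 0.17420938 0.155     ]
(168, 218) [ 0.0119 -0.0735  0.051 ]
(392, 218) [0.0122 0.0708 0.051 ]
(279, 121.5) [ 0.0718 -0.002   0.051 ]
(268, 128) [ 0.0681 -0.0084  0.051 ]
(267, 198) [ 0.0254 -0.0094  0.051 ]
(291, 128) [0.0681 0.005  0.051 ]
(291, 200) [0.0241 0.0056 0.051 ]
```

View pics/w2c.png

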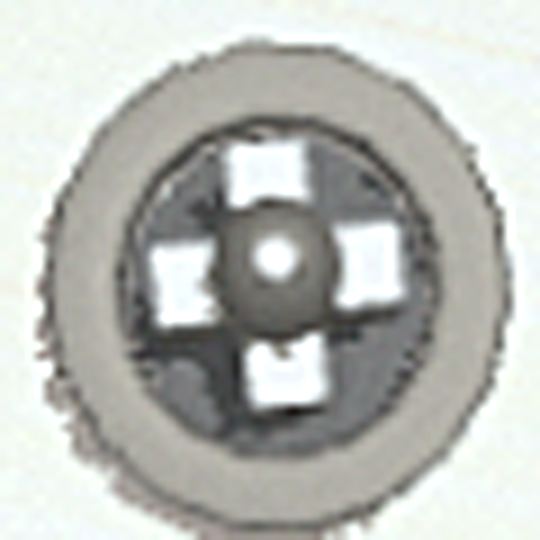

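The crop shows the tip highlight at (275,258). The cross arms are at (268,173), (287,372), (182,285) and (370,264), about 6° off the tool axes.

Run:
```python
from h import *
f=np.load('w2.npy',allow_pickle=True).item()
T=Ro.from_euler('xyz',[3.1416,0,.4845]).as_matrix()
P=lambda x,y,z: T.T@(onz(f,(248+x/9-.45,38+y/9-.45),z)-[.4478,.1181,.3385])
print('tip',P(275,258,.17),'pin base',P(277,270,.161))
a,b,c,d=[P(*q,.154) for q in [(268,173),(287,372),(182,285),(370,264)]]
print('cross',(a+b)/2,(c+d)/2); u=a-b;v=d-c; print(np.degrees([np.arctan2(u[1],u[0]),np.arctan2(-v[0],v[1])]),np.hypot(*u[:2]),np.hypot(*v[:2]))
# collar ring outer, z=.138: 
for q in [(50,285),(508,285),(280,42),(280,530)]: print(P(*q,.138))
```

```text
tip [ 0.11393309 -0.00327557  0.16850002] pin base [ 0.11368344 -0.00312792  0.17750002]
cross [ 0.11405501 -0.0031081   0.18450002] [ 0.113932   -0.00328227  0.18450002]
[-5.80251388 -6.11434201] 0.01984370613733034 0.01983390616258893
[ 0.11440123 -0.02827543  0.20050021]
[0.11447801 0.02218745 0.20049984]
[ 0.13931258 -0.00295295  0.20050002]
[ 0.08838546 -0.00290829  0.20050002]
```

Request:
servo_tool(
  plan=[
    [1,3,0,0,0,0,-3],
    [1,7,-0.1,0,0,0,-6],
    [1,10,-0.15,0,0,0,-6],
    [1,11.45,-0.15,0,0,0,-6],
    [1,11.45,-0.15,2,0,0,-6],
    [1,11.45,-0.15,5,0,0,-6],
    [1,11.45,-0.15,8,0,0,-6],
    [1,11.45,-0.15,10,0,0,-6],
    [1,11.45,-0.15,10,0,0,-6],
    [1,11.45,-0.15,10,0,0,-6],
  ],
)

```text
clock: 6.45
position: [0.549, 0.1727, 0.2397]
tool_rot: [-3.141, 0.001, 0.588]
force: [0.1, 0.6, -2.6]
grip_width: 0.0153
finger_force: 50.5
```

Run:
```python
from h import *
o=bot.observe();print(o)
f=cam('scene'); g=cam('top')
a=cv2.resize(f['frame'][150:270,280:390],(550,600),interpolation=cv2.INTER_CUBIC)
cv2.imwrite('pics/s3.png',a)
```

```text
{'clock': 6.45, 'qpos': array([-0.10133531,  0.46074865, -0.42573476,  1.70812391,  0.21700197,
        1.02029394, -1.58452714]), 'qd': array([-0.00235316, -0.02284362, -0.0069557 , -0.01722735, -0.00243961,
        0.00262615, -0.0014601 ]), 'joint_efforts': array([ 8.66661826e-02, -8.26690149e+01, -5.41163877e+00, -3.54062784e+01,
        9.68985935e-02, -1.51484893e-01, -5.10428636e-02]), 'position': array([0.54903306, 0.17272622, 0.23968894]), 'tool_rot': array([-3.14138648e+00,  7.34312728e-04,  5.88394072e-01]), 'force': array([ 0.13284862,  0.5837124 , -2.57827689]), 'moment': array([0.04474842, 0.00757139, 0.02023032]), 'finger_force': 50.46325206756592, 'grip_width': 0.015255984365372514}
```

View pics/s3.png

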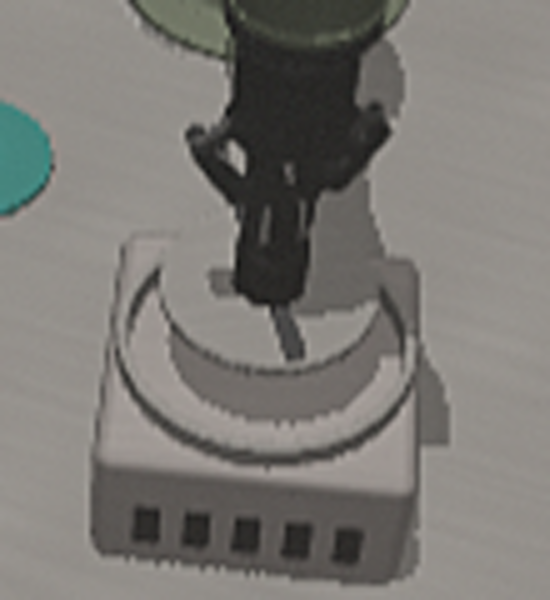

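The disc hangs level above the bowl wall, over the spindle. I'll go down gently now.

Request:
servo_tool(
  plan=[
    [1,0,0,0.4,0,0,0],
    [1,0,0,0.8,0,0,0],
    [1,0,0,1.2,0,0,0],
    [1,0,0,1.6,0,0,0],
    [1,0,0,2.0,0,0,0],
    [1,0,0,2.0,0,0,0],
  ],
)

```text
clock: 7.15
position: [0.5485, 0.1737, 0.2191]
tool_rot: [-3.141, 0.0, 0.59]
force: [-0.4, 2.3, -4.7]
grip_width: 0.0148
finger_force: 50.3
```

Request:
servo_tool(
  plan=[
    [1,0,0,0.3,0,0,0],
    [1,0,0,0.6,0,0,0],
    [1,0,0,0.9,0,0,0],
    [1,0,0,1.2,0,0,0],
    [1,0,0,1.2,0,0,0],
    [1,0,0,1.2,0,0,0],
  ],
)

```text
clock: 7.75
position: [0.5487, 0.1738, 0.2073]
tool_rot: [-3.141, -0.0, 0.59]
force: [1.1, 4.9, -6.4]
grip_width: 0.0155
finger_force: 50.0
```

Request:
servo_tool(
  plan=[
    [1,0.05,-0.07,0.3,0,0,0],
    [1,0.05,-0.07,0.6,0,0,0],
    [1,0.05,-0.07,0.9,0,0,0],
    [1,0.05,-0.07,1.2,0,0,0],
    [1,0.05,-0.07,1.4,0,0,0],
    [1,0.05,-0.07,1.6,0,0,0],
    [1,0.05,-0.07,1.6,0,0,0],
    [1,0.05,-0.07,1.6,0,0,0],
  ],
)

```text
clock: 8.55
position: [0.5488, 0.1742, 0.1919]
tool_rot: [3.141, -0.0, 0.589]
force: [-2.7, 1.0, 4.7]
grip_width: 0.0152
finger_force: 51.9
```

Request:
servo_tool(
  plan=[
    [1,0,0,0.2,0,0,0],
    [1,0,0,0.4,0,0,0],
    [1,0,0,0.5,0,0,0],
    [1,0,0,0.5,0,0,0],
    [1,0,0,0.5,0,0,0],
  ],
  force=80,
)

```text
clock: 9.05
position: [0.5496, 0.1747, 0.1898]
tool_rot: [3.14, -0.003, 0.589]
force: [-13.8, -2.8, 50.5]
grip_width: 0.015
finger_force: 85.4
```

Request:
servo_tool(
  plan=[
    [1,0,0,-0.1,0,0,0],
    [1,0,0,-0.1,0,0,0],
    [1,0,0,-0.1,0,0,0],
    [1,0,0,-0.1,0,0,0],
    [1,0,0,-0.1,0,0,0],
  ],
)

```text
clock: 9.55
position: [0.5495, 0.1746, 0.1899]
tool_rot: [3.14, -0.003, 0.589]
force: [-9.5, -1.9, 34.7]
grip_width: 0.0145
finger_force: 83.3
```

Run:
```python
from h import *
f=cam('wrist');f2=cam('scene');o=bot.observe();print(o['position'],o['tool_rot'],o['force'],o['finger_force'])
a=cv2.resize(f2['frame'][160:270,280:390],(380,380),interpolation=cv2.INTER_CUBIC)
cv2.imwrite('pics/e.png',np.hstack([cv2.resize(f['frame'],(420,380)),a]))
```

```text
[0.54945115 0.17461611 0.18988273] [ 3.14046008e+00 -2.46855408e-03  5.89258674e-01] [-8.3867103  -1.4575545  34.82951029] 83.26983690261841
```

View pics/e.png

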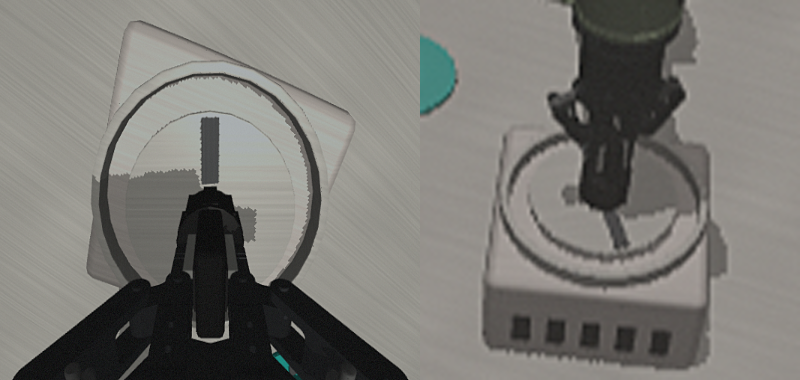

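The disc sits level and concentric inside the bowl wall, at the expected home height (TCP z 0.190) with a steady 35 N push. Handing in.

```bash
python3 -c "
from workcell import bot
print(bot.job_done())"
```

```text
the job is handed in; nothing more can be done
None
```

The job is handed in: the slicing disc is on the spindle with its splines meshed, still gripped and pressed home at about 35 N (TCP z 0.190 m, the expected home height); the bowl, pan and bottle were not touched by any move, and no verdict was returned.

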